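Press a battery pack under the leaf spring of a test cradle

TASK

Load the battery pack in the test cradle. With the fingertips, press it down firmly on its sprung bed behind the thumb ridge, and keep it pressed while you slide it along the cradle under the bridge bar and the leaf spring until its front end is fully home against the end stop; then take the hand away so that it stays there, held down. Do not pick the pack up or tip it out, and leave the heat sink and the pliers where they are.

Things in the scene. Friction and masses are not known exactly. Their poses are not given: they have to be found in the camera images.
- cradle: Fixed test cradle, 220 x 104 mm base, metal rails; place and yaw vary. Origin: centre of its underside on the table; +x is the sliding direction, z up. The channel between the rails is 61 mm wide, rail tops 28 mm above the table; a low rear sill (28 mm high) closes it at x = -102 mm. Smooth, friction about 0.3.
- bridge (a point): Lower rear edge, mid width, of the fixed bridge bar across the cradle's channel: cradle x = +38 mm, 35 mm above the table. The bar is 12 mm thick along x with a blunt rear face; its top is 48 mm high (screw heads 51 mm); its posts reach out to y = +-51 mm.
- stop_face (a point): Point on the end stop's face: cradle x = +98 mm, mid width, 31 mm above the table. The stop's top is 46 mm high, its two terminal posts 56 mm.
- pack: Loose black battery pack 120 (x) x 57 (y) x 18 mm, 0.22 kg, in the channel on the sprung bed, its +x along the cradle's. Origin: centre of underside, 22 mm up at first: its top (40 mm) hits the bridge bar unless pressed down over 5 mm. Origin starts at cradle x = -40 to -28 mm; home it is at x = +38 mm and, let go, about 17 mm up under the bar.
- pack_pad (a point): Centre of the pack's flat press pad, on its top face, at pack x = -39 mm, 18 mm above its underside. The pad reaches 42 mm along x, from the pack's rear end to the ridge, over the full width.
- ridge (a point): Middle of the rear face of the grey thumb ridge on the pack's top, at pack x = -18 mm, 22 mm above the pack's underside. The ridge is 8 mm high, 8 mm thick and 52 mm wide; ahead of it the top is flat and goes under the bridge. With the pack home the ridge is still 10 mm short of the bridge.
- bed (a joint): How far the sprung bed under the pack is pressed down, in m: 0 is up, 0.010 is fully down (pack top then 30 mm above the table). The bed stays level and fills the channel from x = -101 to +97 mm. Beyond the pack's weight it takes a press of about 4 N to start it and 10 N at 5 mm, 16 N at 10 mm.
- leaf (a joint): Angle in rad by which the steel leaf spring is bent up: 0 is free. It is 34 mm wide, hangs from the bridge bar and slopes down along +x; its lowest point is near x = +84 mm, 27 mm above the table. The pack's front end bends it up as it passes (to about 0.05 with the bed fully down, 0.2 at bridge height); it then presses on the pack's top with 3 to 5 N and drags.
- heatsink: Bystander: bare aluminium finned heat sink 40 x 45 x 26 mm, loose; origin at the centre of its underside.
- nose_pliers: Bystander: pliers with black handles and slim jaws, 176 mm long, 14 mm high, loose, lying flat; origin at the centre of the underside.
Not all that is in view belongs to the job. Leave any green look-alike of the pack alone.

How it is judged:
On the way, in this order (a step that is already met when the one before it is completed fails the run):
1. the fingers press the pack and its bed down while its front is still short of the bridge bar (value of joint bed above 0.004 m and contact force between the fingers and pack above 4 N and x of pack in the frame of cradle below -0.015 m), for 0.1 s.
2. the pack slides under the leaf spring, pushed by the fingers, and bends it up (value of joint bed above 0.003 m and contact force between the fingers and pack above 2 N and value of joint leaf above 0.03 rad and x of pack in the frame of cradle above 0.008 m), for 0.1 s.
At the end, for the whole second after the job is handed in: the pack lies still and level in the cradle, its front end within 4 mm of the end stop, held down under the bridge bar and the bent-up leaf spring (its underside less than 19.5 mm above the table) (x of pack in the frame of cradle above 0.034 m and z of pack in the frame of cradle below 0.0195 m and angle between the x axis of pack and the x axis of cradle, either way round below 0.06 rad and angle between pack's own z axis and vertical below 0.06 rad and value of joint leaf above 0.03 rad and linear speed of pack below 0.01 m/s); the robot touches nothing.
It fails at once if the pack is lifted out of the cradle (more than 7 mm above its resting height) or tipped (z of pack in the frame of cradle above 0.029 m or angle between pack's own z axis and vertical above 0.25 rad).
It fails at once if the heat sink or the pliers are moved more than 20 mm (distance of any of heatsink, nose_pliers from where it was at the start of the episode above 0.02 m).
It also fails if it takes over 32 s, if anything falls off the work surface, if the arm or the gripper's body presses on something with over 40 N, if the wrist force passes 120 N, or if a joint passes its speed limit or range.

ROBOT

A 6-joint arm with a two-finger parallel gripper is mounted at the origin on the work surface; the furniture and walls round the work are solid. World frame = base frame: x ahead of the robot, y to its left, z up, the work surface at z = 0. Lengths are in m, angles in rad, forces in N, time in s.
With the tool pointing down it reaches from about 0.375 to 0.925 m from the base axis. Payload 5.7 kg.
Tool frame: the origin (TCP) lies at the very end of the fingers, on their centre line; the grasp point (between the pads) lies 19 mm behind it; z points along the fingers, y is the direction in which the jaws open and shut (so a half turn about z gives the same grasp; the last joint's range is limited). The gripper opens to 85 mm and grips with 20 to 120 N. Pads are 22 mm wide; open, the fingers measure 114 mm over their backs; the gripper's body (76 mm by 85 mm) begins 54 mm behind the grasp point. The pads swing forward as they close: fully open they stand 13 mm farther back than shut.
Start: joints at [1.227, 0.359, 1.51, -0, 1.272, -0.115], TCP at [0.136, 0.584, 0.231] pointing down, gripper open.
Joint ranges: [-2.97, 2.97], [-1.01, 2.36], [0.21, 2.38], [-0.96, 4.11], [0.2, 2.71], [-2.98, 2.98]. Speed limits (rad/s): [2.39, 2.39, 3.14, 3.14, 3.14, 3.14].

INTERFACE

Orientations are given as [roll, pitch, yaw] about the fixed x, y, z axes, in that order (R = Rz(yaw) Ry(pitch) Rx(roll)).
In Python, from cell import observe, snapshot, get_calibration, sign_off gives the robot as it stands.
- The arm moves only by the tool arm_command, never from a script. Its arguments are lists of equal length, an entry for each row: "rot": the turn, a rotation vector about the tool's x, y, z in rad, a list of three; "delta_pos": the shift along the tool's x, y, z in mm, a list of three; "claw": the gripper's target within -1 to 1 (shut at 1, half-way at 0, fully open at -1). In form: {"rot": [[ax, ay, az], ...], "delta_pos": [[dx, dy, dz], ...], "claw": [claw, ...]}. A call has 1 to 10 rows; each row shifts and turns the commanded pose from where the row before left it, along the tool's axes as they then stand; what a row does not reach is not made up. A row lasts 1/12 s, in which the tool goes at most 41.7 mm and 7.16 degrees, less where a joint would pass 70% of its speed; a pose out of reach is approached as far as the arm can. A call is refused whole if a number of a shift passes 41.7 or a number of a turn 0.125, either way. A call with a gripper value outside its range is refused whole. The fingers move at their own pace and stop on an object; "force" is the grip in N (left out, the last holds). Time passes only in rows, so rows that do not move let the fingers close. It gives the time, the measured TCP pose, the force and the opening at its end, in the units of the state.
- observe(): the state, without advancing time (a new reading comes with each control period).
- snapshot(name): name is "side" or "top"; returns (picture, depth): 384x512x3 uint8, red, green, blue; 384x512 float32, m along the optical axis (not along the pixel's ray), 0 where there is no reading.
- get_calibration(name): a dict with "mtx" (3x3 intrinsics, pixels), "cam_to_world" (4x4, takes a point from camera to world coordinates). Camera axes: x right, y up, looking along -z (the intrinsics and any distortion apply to the point x, -y, -z); pixel columns grow to the right and rows downward; lengths in m; the calibration is good to about 2 mm. A picture is of the moment at which its call begins. get_calibration takes no time and is no camera call.
- sign_off(): hands the job in, once; it reports no verdict.
The state is a dict: "time_s": time; "q": joint angles; "qd": joint speeds; "joint_efforts": joint torques, N m; "tcp_pos": TCP position; "eef_rot": TCP orientation; "contact_force": force on the tool from outside, world axes, zero at the start; "torque": the same for the moment, N m; "width": opening from 0.0 (shut) to 1.0 (fully open).
Only numpy, scipy, OpenCV 4.12 (cv2) and the standard library are available. Lean on these libraries where they do the work, as an engineer would, in place of code of your own. Each camera call takes 0.05 s, during which the arm holds its last target.

## Working session

There is one attempt and no reset: what is moved stays moved. The work goes in short steps, Python scripts to look and compute and a tool call to move; the robot and the scene stay as the last step left them, time stands still between calls to the robot, and variables do not carry over. Pictures are saved under pics/ and viewed, and the job is handed in when it is done.

Besides the shell and the picture viewer there is one more tool, called after ">>>" in YAML: its name, and indented under it one key for each argument. arm_command: Moves the arm, as the interface text tells. Its arguments: {"type":"object","properties":{"rot":{"type":"array","items":{"type":"array","items":{"type":"number"}}},"delta_pos":{"type":"array","items":{"type":"array","items":{"type":"number"}}},"claw":{"type":"array","items":{"type":"number"}},"force":{"type":"number"}},"required":["rot","delta_pos","claw"]}

```bash
mkdir -p pics; ls; cat > h.py <<'E'
import numpy as np, cv2
from cell import observe, snapshot, get_calibration, sign_off
def grab(n,tag):
    p,d=snapshot(n); np.savez(f'pics/{tag}.npz',p=p,d=d); cv2.imwrite(f'pics/{tag}.png',cv2.resize(p[:,:,::-1],None,fx=1.5,fy=1.5)); return p,d
def cloud(n,d):
    c=get_calibration(n); K=np.array(c['mtx']); T=np.array(c['cam_to_world'])
    v,u=np.mgrid[:d.shape[0],:d.shape[1]]
    x=(u-K[0,2])/K[0,0]*d; y=(v-K[1,2])/K[1,1]*d
    P=np.stack([x,-y,-d,np.ones_like(d)],-1)@T.T
    return P[...,:3]
E
python3 - <<'E'
from h import *
print(observe())
for n in('top','side'):
    c=get_calibration(n);print(c)
    grab(n,n+'0')
E
```

```text
pics
{'time_s': 0.0, 'q': array([ 1.22690857e+00,  3.59528348e-01,  1.51144240e+00,  3.28452380e-05,
        1.27253741e+00, -1.15122093e-01]), 'qd': array([ 1.55778890e-04,  4.50723739e-05,  2.28103943e-03,  1.93425958e-04,
       -3.33326085e-03,  9.06991713e-04]), 'joint_efforts': array([-2.29990255e-03, -5.27621162e+01, -2.78619951e+01, -3.20759718e-04,
        1.33255750e-02, -2.87123737e-05]), 'tcp_pos': array([0.13583722, 0.58370439, 0.23043592]), 'eef_rot': array([-3.13969343e+00, -2.51199303e-04,  2.91281707e+00]), 'contact_force': array([-0.79657211, -0.29312296, -0.06720987]), 'torque': array([-0.03177257, -0.02191958, -0.00694804]), 'width': 1.0013570112788845}
{'mtx': array([[442.65032409,   0.        , 264.481351  ],
       [  0.        , 442.65032409, 188.28873002],
       [  0.        ,   0.        ,   1.        ]]), 'cam_to_world': array([[ 0.01231232,  0.98398318, -0.17783561,  0.25216048],
       [-0.99979892,  0.01492976,  0.01338756, -0.08545811],
       [ 0.01582817,  0.17763501,  0.98396914,  0.89098208],
       [ 0.        ,  0.        ,  0.        ,  1.        ]])}
{'mtx': array([[365.07470199,   0.        , 251.25843281],
       [  0.        , 365.07470199, 191.33938846],
       [  0.        ,   0.        ,   1.        ]]), 'cam_to_world': array([[-0.95094804,  0.19821978, -0.23750106,  0.21866401],
       [-0.30925777, -0.6279604 ,  0.71416061,  0.51151536],
       [-0.0075805 ,  0.75257867,  0.65845871,  0.64013244],
       [ 0.        ,  0.        ,  0.        ,  1.        ]])}
```

View pics/top0.png

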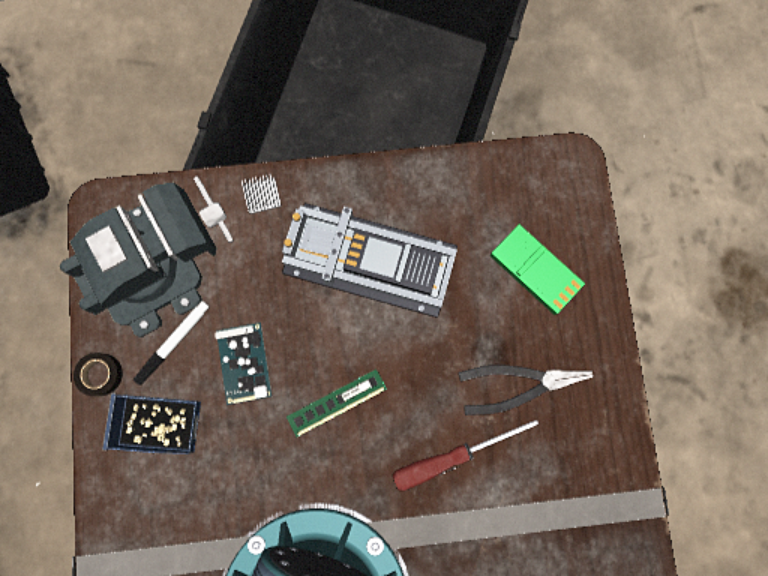

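View pics/side0.png

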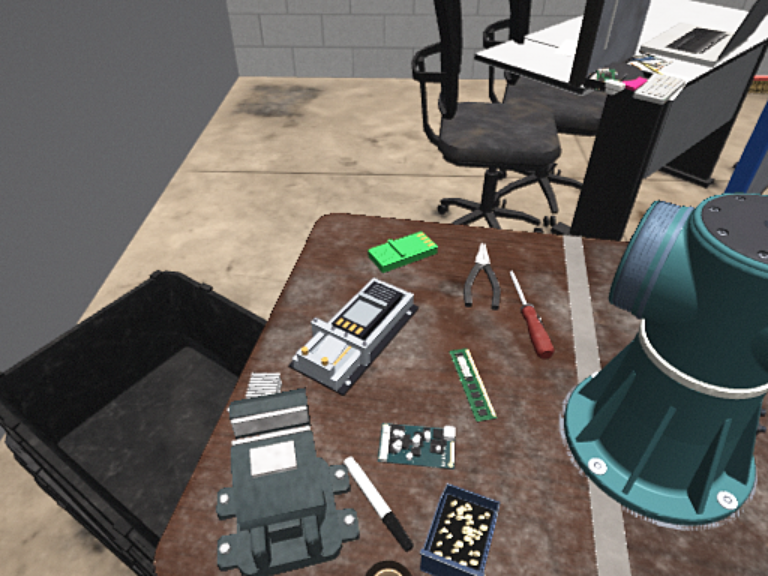

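The top view shows the cradle at about (370,260). Its bridge is at (337,245) and the end stop with terminal posts at (290,230), so it slides to the left, which is world +y. Possible packs are the black one in the cradle (395,260) and the green look-alike (537,268). By the description it is the black one. The heat sink is at (261,194) and the pliers at (525,388).

```bash
python3 - <<'E'
from h import *
z=np.load('pics/top0.npz');p,d=z['p'],z['d']
c=p[130:220,180:312]; cv2.imwrite('pics/crop_top.png',cv2.resize(c[:,:,::-1],None,fx=6,fy=6,interpolation=cv2.INTER_CUBIC))
P=cloud('top',d)
h=P[130:220,180:312,2]; print(np.median(P[250:300,200:300,2]))
hm=np.clip(h*1000*3.5,0,255).astype(np.uint8)
cv2.imwrite('pics/crop_h.png',cv2.resize(cv2.applyColorMap(hm,cv2.COLORMAP_JET),None,fx=6,fy=6,interpolation=cv2.INTER_NEAREST))
E
```

```text
0.0005681382395018031
```

View pics/crop_top.png

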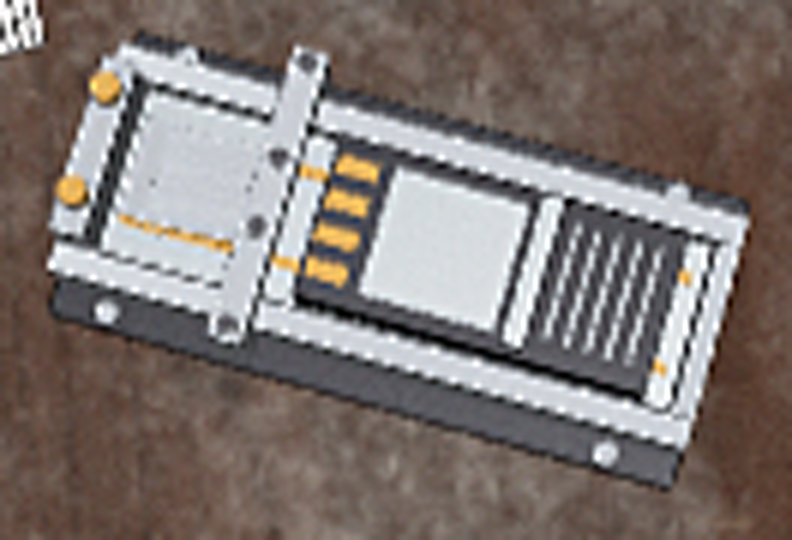

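View pics/crop_h.png

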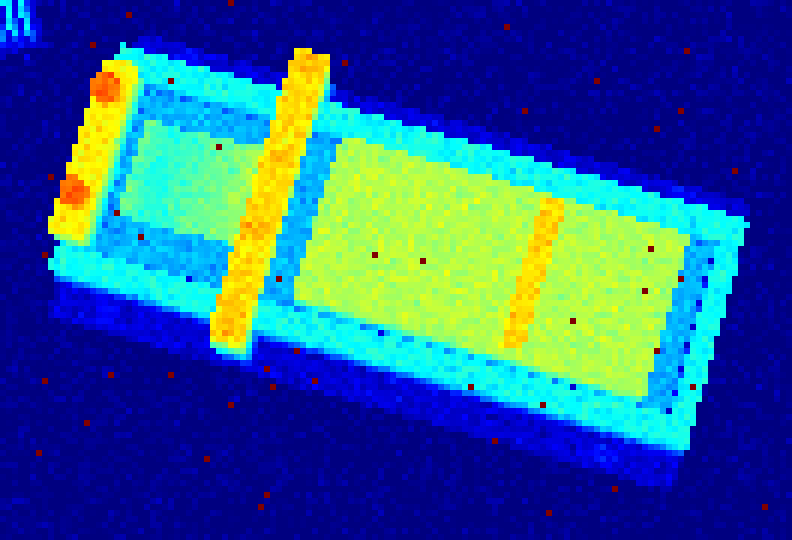

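The black pack, with its ridge at crop (533,270) and ribbed pad to the right of it, is in the cradle. The height map is clean, so I'll fit the rectangles.

```bash
cat > fit.py <<'E'
from h import *
def comps(P,lo,hi,u0=180,u1=312,v0=130,v1=220,minn=60):
    m=np.zeros(P.shape[:2],np.uint8); s=P[v0:v1,u0:u1,2]; m[v0:v1,u0:u1]=(s>lo)&(s<hi)
    m=cv2.morphologyEx(m,cv2.MORPH_CLOSE,np.ones((3,3),np.uint8)); 
    n,l,st,ce=cv2.connectedComponentsWithStats(m)
    for i in range(1,n):
        if st[i,4]<minn: continue
        q=P[l==i]; q=q[(q[:,2]>lo)&(q[:,2]<hi)]; r=cv2.minAreaRect((q[:,:2]*1000).astype(np.float32))
        print('n',len(q),'px',ce[i].round(),'c',np.round(r[0],1),'size',np.round(r[1],1),'ang',round(r[2],2),'z',round(np.median(q[:,2])*1000,1))
if __name__=='__main__':
    P=cloud('top',np.load('pics/top0.npz')['d'])
    for lo,hi in((.036,.0435),(.044,.052),(.024,.032),(.036,.06)): print(lo,hi); comps(P,lo,hi)
E
python3 fit.py
```

```text
0.036 0.0435
n 1595 px [261. 174.] c [435.1 -90.4] size [120.2  57.4] ang 74.71 z 40.2
n 71 px [218. 161.] c [460.1  -1.8] size [18.1 33.6] ang 71.86 z 37.5
0.044 0.052
n 312 px [224. 162.] c [455.6 -17.6] size [ 12.4 100.9] ang 74.86 z 48.1
n 139 px [195. 155.] c [470.8  40.2] size [12.1 59.8] ang 74.51 z 46.4
n 105 px [268. 175.] c [ 431.2 -104. ] size [ 7.9 51.4] ang 74.39 z 48.0
0.024 0.032
n 438 px [207. 160.] c [465.6  18. ] size [56.2 81.9] ang 74.86 z 28.5
n 914 px [268. 178.] c [436.6 -94.7] size [149.   85.1] ang 74.83 z 28.0
0.036 0.06
n 416 px [223. 162.] c [458.2  -8. ] size [ 32.6 101. ] ang 75.09 z 47.4
n 218 px [195. 155.] c [471.5  40. ] size [12.5 61.7] ang 73.95 z 46.5
n 1727 px [261. 174.] c [435.1 -90.4] size [120.2  57.4] ang 74.71 z 40.4
```

>>> arm_command:
  rot:
    - [0,0,0.1236]
    - [0,0,0.1236]
    - [0,0,0.1236]
    - [0,0,0.1236]
    - [0,0,0.1236]
    - [0,0,0.1236]
    - [0,0,0.1236]
    - [0,0,0.1236]
    - [0,0,0.1236]
    - [0,0,0.1236]
  delta_pos:
    - [0,0,0]
    - [0,0,0]
    - [0,0,0]
    - [0,0,0]
    - [0,0,0]
    - [0,0,0]
    - [0,0,0]
    - [0,0,0]
    - [0,0,0]
    - [0,0,0]
  claw: [1,1,1,1,1,1,1,1,1,1]
  force: 60

```text
time_s: 0.93
tcp_pos: [0.1359, 0.5839, 0.2308]
eef_rot: [-3.141, 0.001, 1.671]
contact_force: [0.1, 0.3, -0.2]
width: -0.001
```

>>> arm_command:
  rot:
    - [0,0,0.1236]
    - [0,0,0.1236]
    - [0,0,0.1236]
    - [0,0,0]
  delta_pos:
    - [0,0,0]
    - [0,0,0]
    - [0,0,0]
    - [0,0,0]
  claw: [1,1,1,1]

```text
time_s: 1.27
tcp_pos: [0.1359, 0.584, 0.2308]
eef_rot: [-3.142, 0.001, 1.302]
contact_force: [-0.3, 0.6, -0.6]
width: -0.0
```

>>> arm_command:
  rot:
    - [0,0,0]
    - [0,0,0]
    - [0,0,0]
    - [0,0,0]
    - [0,0,0]
    - [0,0,0]
    - [0,0,0]
    - [0,0,0]
    - [0,0,0]
    - [0,0,0]
  delta_pos:
    - [-20.7,30.1,0]
    - [-20.7,30.1,0]
    - [-20.7,30.1,0]
    - [-20.7,30.1,0]
    - [-20.7,30.1,0]
    - [-20.7,30.1,0]
    - [-20.7,30.1,0]
    - [-20.7,30.1,0]
    - [-20.7,30.1,0]
    - [-20.7,30.1,0]
  claw: [1,1,1,1,1,1,1,1,1,1]

```text
time_s: 2.1
tcp_pos: [0.3731, 0.3042, 0.2313]
eef_rot: [-3.142, 0.0, 1.311]
contact_force: [1.0, 0.7, 0.1]
width: -0.001
```

>>> arm_command:
  rot:
    - [0,0,0]
    - [0,0,0]
    - [0,0,0]
    - [0,0,0]
    - [0,0,0]
    - [0,0,0]
    - [0,0,0]
    - [0,0,0]
    - [0,0,0]
    - [0,0,0]
  delta_pos:
    - [-20.7,30.1,0]
    - [-20.7,30.1,0]
    - [-35.5,10.4,0]
    - [-35.5,10.4,0]
    - [-35.5,10.4,0]
    - [-35.5,10.4,0]
    - [-35.5,10.4,0]
    - [-35.5,10.4,0]
    - [-35.5,10.4,0]
    - [-35.5,10.4,0]
  claw: [1,1,1,1,1,1,1,1,1,1]

```text
time_s: 2.93
tcp_pos: [0.4251, -0.0475, 0.2313]
eef_rot: [3.142, 0.0, 1.31]
contact_force: [0.3, -0.8, -0.2]
width: 0.003
```

>>> arm_command:
  rot:
    - [0,0,0]
    - [0,0,0]
    - [0,0,0]
    - [0,0,0]
    - [0,0,0]
    - [0,0,0]
  delta_pos:
    - [-35.5,10.4,0]
    - [-35.5,10.4,0]
    - [0,0,30]
    - [0,0,30]
    - [0,0,30]
    - [0,0,0]
  claw: [1,1,1,1,1,1]

```text
time_s: 3.43
tcp_pos: [0.4232, -0.1186, 0.1371]
eef_rot: [-3.132, -0.001, 1.309]
contact_force: [-1.5, 0.1, -0.7]
width: 0.003
```

>>> arm_command:
  rot:
    - [0,0,0]
    - [0,0,0]
    - [0,0,0]
    - [0,0,0]
    - [0,0,0]
  delta_pos:
    - [0,3,22]
    - [0,0,22]
    - [0,0,22]
    - [0,0,0]
    - [0,0,0]
  claw: [1,1,1,1,1]

```text
time_s: 3.85
tcp_pos: [0.4298, -0.1202, 0.0757]
eef_rot: [-3.14, -0.0, 1.308]
contact_force: [-0.8, -0.6, 0.6]
width: -0.001
```

```bash
python3 - <<'E'
from h import *
o=observe();print(o['tcp_pos'],o['eef_rot'],o['contact_force'])
p,d=grab('side','side1')
c=p[150:280,180:320]; cv2.imwrite('pics/side1c.png',cv2.resize(c[:,:,::-1],None,fx=5,fy=5,interpolation=cv2.INTER_CUBIC)[:600])
p,d=grab('top','top1')
c=p[110:230,170:320]; cv2.imwrite('pics/top1c.png',cv2.resize(c[:,:,::-1],None,fx=5,fy=5,interpolation=cv2.INTER_CUBIC)[:600])
E
```

```text
[ 0.42975554 -0.12023927  0.07570906] [-3.13980633e+00 -1.79684149e-04  1.30822642e+00] [-0.80515243 -0.60651499  0.58027939]
```

View pics/side1c.png

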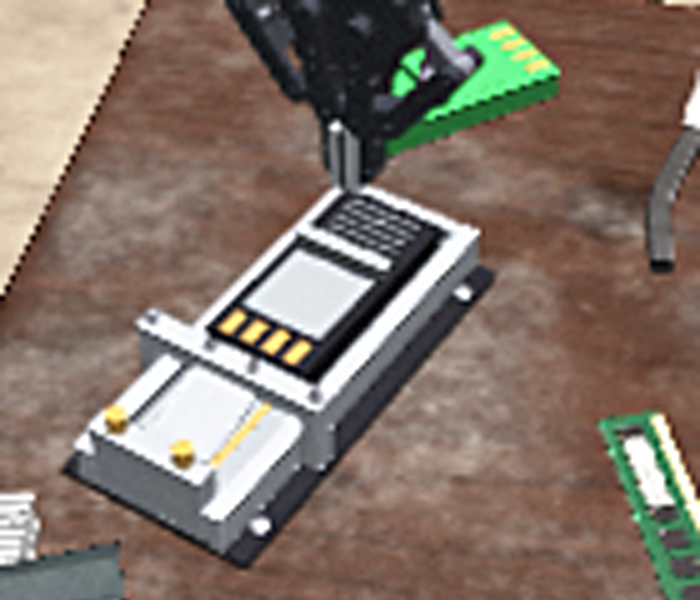

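View pics/top1c.png

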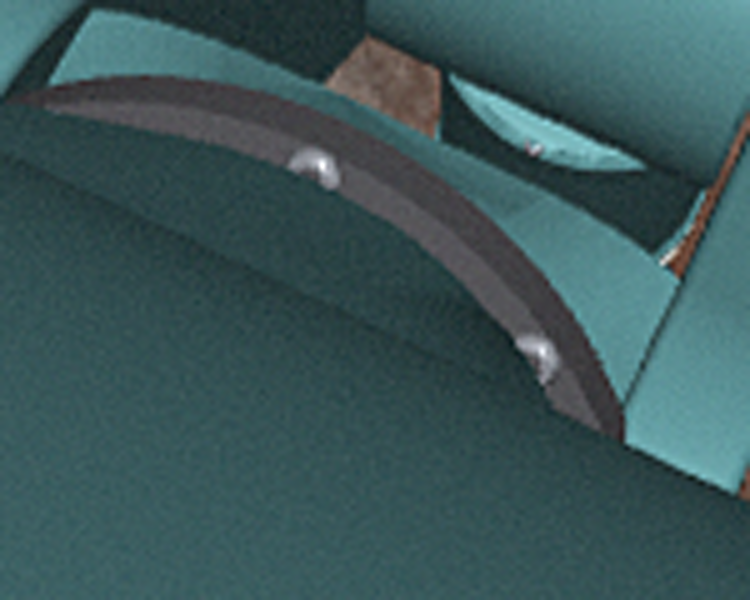

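The side view shows the shut fingertips at crop (348,185), hovering over the ribbed pad. The arm hides the cradle in the top view. I'll check finger and ridge in the side camera's own depth, to see whether calibration offsets matter.

```bash
python3 - <<'E'
from h import *
from fit import comps
z=np.load('pics/side1.npz'); P=cloud('side',z['d'])
print('side cam:')
for lo,hi in((.036,.0435),(.0445,.052)): print(lo,hi); comps(P,lo,hi,180,320,150,280,30)
comps(P,.072,.095,225,275,150,192,5)
m=(P[...,2]>.070)&(P[...,2]<.095); m[:, :225]=0; m[:,270:]=0; m[:150]=0;m[195:]=0
q=P[m]*1000; u=np.array([.261,.9655]); v=np.array([-.9655,.261])
t=np.array([429.8,-120.2]); r=q[:,:2]-t
for a in(u,v): print(np.percentile(r@a,[0,2,10,50,90,98,100]).round(1))
print(q[:,2].min())
E
```

```text
side cam:
0.036 0.0435
n 789 px [244. 207.] c [433.9 -89. ] size [122.   58.7] ang 74.87 z 40.1
n 133 px [225. 227.] c [455.   -5.5] size [20.5 99.8] ang 80.12 z 38.5
n 54 px [210. 243.] c [470.1  48. ] size [10.  59.4] ang 84.84 z 39.1
0.0445 0.052
n 65 px [248. 199.] c [ 430.1 -101.6] size [ 9.2 50.6] ang 75.12 z 47.6
n 193 px [227. 222.] c [454.2 -16. ] size [14.3 98.1] ang 74.03 z 48.1
n 103 px [210. 240.] c [469.5  42.9] size [12.7 59.5] ang 73.63 z 46.1
n 59 px [250. 184.] c [ 428.6 -112.3] size [26.6 11.5] ang 8.59 z 88.0
[-3.1 -1.9  1.7  9.8 12.7 13.  13.3]
[-11.3 -11.3  -6.1   5.8  13.1  13.8  14.1]
79.36959653691878
```

>>> arm_command:
  rot:
    - [0,0,0]
    - [0,0,0]
    - [0,0,0]
    - [0,0,0]
    - [0,0,0]
  delta_pos:
    - [-2,-2.7,10]
    - [0,0,10]
    - [0,0,10]
    - [0,0,0]
    - [0,0,0]
  claw: [1,1,1,1,1]

```text
time_s: 4.37
tcp_pos: [0.4276, -0.122, 0.0464]
eef_rot: [3.14, 0.0, 1.307]
contact_force: [0.3, -0.0, -0.0]
width: -0.001
```

>>> arm_command:
  rot:
    - [0,0,0]
    - [0,0,0]
    - [0,0,0]
    - [0,0,0]
    - [0,0,0]
  delta_pos:
    - [0,0,3]
    - [0,0,3]
    - [0,0,3]
    - [0,0,0]
    - [0,0,0]
  claw: [1,1,1,1,1]

```text
time_s: 4.78
tcp_pos: [0.4279, -0.1223, 0.037]
eef_rot: [3.14, 0.0, 1.306]
contact_force: [-0.5, -0.2, 7.8]
width: -0.002
```

>>> arm_command:
  rot:
    - [0,0,0]
    - [0,0,0]
    - [0,0,0]
    - [0,0,0]
    - [0,0,0]
  delta_pos:
    - [0,0,2]
    - [0,0,2]
    - [0,0,1.5]
    - [0,0,0]
    - [0,0,0]
  claw: [1,1,1,1,1]

```text
time_s: 5.2
tcp_pos: [0.428, -0.1223, 0.0318]
eef_rot: [3.139, 0.0, 1.306]
contact_force: [-0.2, 0.1, 12.6]
width: 0.001
```

>>> arm_command:
  rot:
    - [0,0,0]
    - [0,0,0]
    - [0,0,0]
    - [0,0,0]
    - [0,0,0]
    - [0,0,0]
  delta_pos:
    - [3,0,0]
    - [3,0,0]
    - [3,0,0]
    - [3,0,0]
    - [0,0,0]
    - [0,0,0]
  claw: [1,1,1,1,1,1]

```text
time_s: 5.7
tcp_pos: [0.4322, -0.1114, 0.0322]
eef_rot: [3.137, 0.001, 1.307]
contact_force: [-0.2, -0.9, 14.1]
width: 0.003
```

```bash
python3 - <<'E'
from h import *
from fit import comps
p,d=grab('side','side2'); P=cloud('side',d)
c=p[150:270,180:320]; cv2.imwrite('pics/side2c.png',cv2.resize(c[:,:,::-1],None,fx=5,fy=5,interpolation=cv2.INTER_CUBIC))
comps(P,.0295,.0355,180,320,150,280,30); print(); comps(P,.0375,.0435,180,320,150,280,15)
E
```

```text
n 561 px [242. 211.] c [437.4 -84.3] size [107.3  73.7] ang 75.32 z 32.4
n 135 px [219. 234.] c [461.5  10.8] size [35.6 34.5] ang 75.85 z 32.7
n 46 px [210. 245.] c [472.6  44. ] size [ 8.9 67.7] ang 76.98 z 32.5

n 74 px [246. 203.] c [433.2 -95.3] size [18.9 50.9] ang 71.52 z 40.0
n 92 px [227. 227.] c [454.9  -6.3] size [20.8 98.3] ang 82.08 z 39.8
n 44 px [210. 243.] c [469.7  47.7] size [ 8.2 59.6] ang 81.07 z 40.6
```

View pics/side2c.png

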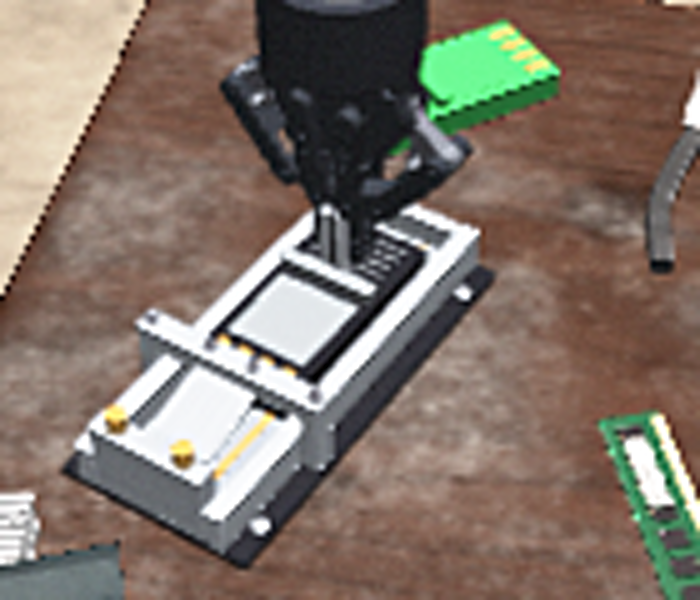

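The pack has moved with the fingers. It is level, its top is at about 32 mm (below the 35 mm bar), and its contacts are reaching the bridge at crop (240,350). I'll continue the slide.

>>> arm_command:
  rot:
    - [0,0,0]
    - [0,0,0]
    - [0,0,0]
    - [0,0,0]
    - [0,0,0]
    - [0,0,0]
    - [0,0,0]
  delta_pos:
    - [4,0,0.4]
    - [4,0,0]
    - [4,0,0]
    - [4,0,0]
    - [4,0,0]
    - [0,0,0]
    - [0,0,0]
  claw: [1,1,1,1,1,1,1]

```text
time_s: 6.33
tcp_pos: [0.4377, -0.0919, 0.0318]
eef_rot: [3.137, 0.001, 1.307]
contact_force: [-0.4, -0.8, 14.8]
width: 0.002
```

>>> arm_command:
  rot:
    - [0,0,0]
    - [0,0,0]
    - [0,0,0]
    - [0,0,0]
    - [0,0,0]
    - [0,0,0]
    - [0,0,0]
  delta_pos:
    - [4,0,0]
    - [4,0,0]
    - [4,0,0]
    - [4,0,0]
    - [4,0,0]
    - [0,0,0]
    - [0,0,0]
  claw: [1,1,1,1,1,1,1]

```text
time_s: 6.92
tcp_pos: [0.4426, -0.0726, 0.0316]
eef_rot: [3.137, 0.001, 1.307]
contact_force: [0.4, -2.8, 10.9]
width: 0.003
```

>>> arm_command:
  rot:
    - [0,0,0]
    - [0,0,0]
    - [0,0,0]
    - [0,0,0]
    - [0,0,0]
    - [0,0,0]
  delta_pos:
    - [4,0,0]
    - [4,0,0]
    - [4,0,0]
    - [4,0,0]
    - [0,0,0]
    - [0,0,0]
  claw: [1,1,1,1,1,1]

```text
time_s: 7.42
tcp_pos: [0.4466, -0.0569, 0.0315]
eef_rot: [3.138, 0.001, 1.307]
contact_force: [-0.0, -0.9, 11.0]
width: 0.0
```

```bash
python3 - <<'E'
from h import *
from fit import comps
p,d=grab('side','side3'); P=cloud('side',d)
c=p[150:270,180:320]; cv2.imwrite('pics/side3c.png',cv2.resize(c[:,:,::-1],None,fx=5,fy=5,interpolation=cv2.INTER_CUBIC))
comps(P,.0295,.0355,180,320,150,280,30); print(); comps(P,.0375,.0435,180,320,150,280,15)
E
```

```text
n 176 px [241. 217.] c [438.9 -58.1] size [53.4 61.9] ang 76.94 z 31.8
n 239 px [220. 234.] c [465.9   7.2] size [45.3 85.5] ang 75.68 z 32.6
n 44 px [210. 245.] c [470.7  47. ] size [ 7.5 61.1] ang 80.82 z 32.5

n 75 px [233. 217.] c [446.6 -45.3] size [20.7 51. ] ang 73.71 z 39.3
n 97 px [222. 227.] c [468.4  -3.6] size [22.3 76.8] ang 75.39 z 38.7
n 17 px [242. 232.] c [412.8  -2.1] size [20.1  9.7] ang 23.08 z 40.8
n 45 px [212. 243.] c [470.2  46.8] size [ 8.8 60.4] ang 80.25 z 40.3
```

View pics/side3c.png

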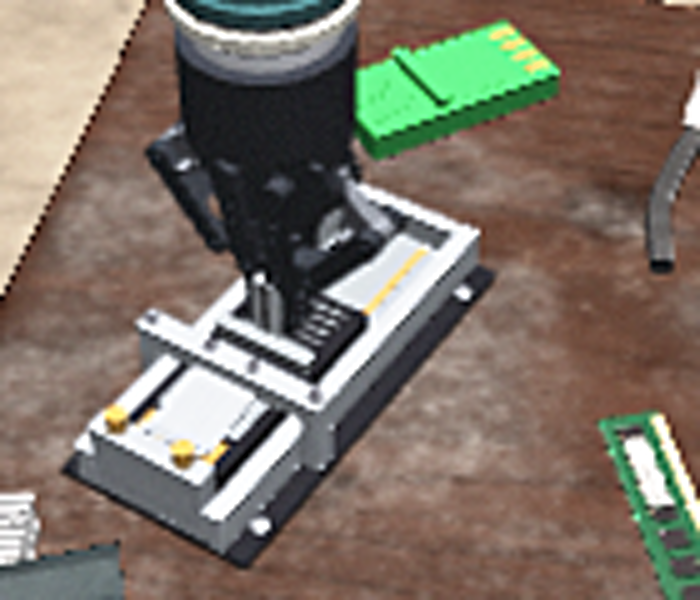

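>>> arm_command:
  rot:
    - [0,0,0]
    - [0,0,0]
    - [0,0,0]
    - [0,0,0]
    - [0,0,0]
    - [0,0,0]
  delta_pos:
    - [1.5,0,0]
    - [1.5,0,0]
    - [1.5,0,0]
    - [0,0,0]
    - [0,0,0]
    - [0,0,0]
  claw: [1,1,1,1,1,1]

```text
time_s: 7.97
tcp_pos: [0.4476, -0.0529, 0.0315]
eef_rot: [3.138, 0.001, 1.307]
contact_force: [-1.8, -3.2, 12.8]
width: -0.004
```

>>> arm_command:
  rot:
    - [0,0,0]
    - [0,0,0]
    - [0,0,0]
    - [0,0,0]
  delta_pos:
    - [1,0,0]
    - [1,0,0]
    - [0,0,0]
    - [0,0,0]
  claw: [1,1,1,1]

```text
time_s: 8.3
tcp_pos: [0.448, -0.0518, 0.0315]
eef_rot: [3.138, 0.002, 1.308]
contact_force: [-2.5, -8.4, 11.3]
width: -0.004
```

>>> arm_command:
  rot:
    - [0,0,0]
    - [0,0,0]
    - [0,0,0]
    - [0,0,0]
  delta_pos:
    - [1,0,0]
    - [0.5,0,0]
    - [0,0,0]
    - [0,0,0]
  claw: [1,1,1,1]

```text
time_s: 8.63
tcp_pos: [0.4481, -0.0517, 0.0316]
eef_rot: [3.138, 0.004, 1.309]
contact_force: [-4.6, -18.8, 12.0]
width: -0.001
```

```bash
python3 - <<'E'
from h import *
from fit import comps
p,d=grab('side','side4'); P=cloud('side',d)
c=p[150:270,180:320]; cv2.imwrite('pics/side4c.png',cv2.resize(c[:,:,::-1],None,fx=5,fy=5,interpolation=cv2.INTER_CUBIC))
comps(P,.0375,.0435,180,320,150,280,15)
E
```

```text
n 71 px [232. 219.] c [448.7 -36.9] size [14.7 51.4] ang 71.79 z 39.4
n 115 px [226. 227.] c [455.5  -4.7] size [ 24.2 100. ] ang 81.29 z 39.2
n 51 px [210. 243.] c [469.7  47.9] size [ 9.1 59.3] ang 82.44 z 40.6
```

View pics/side4c.png

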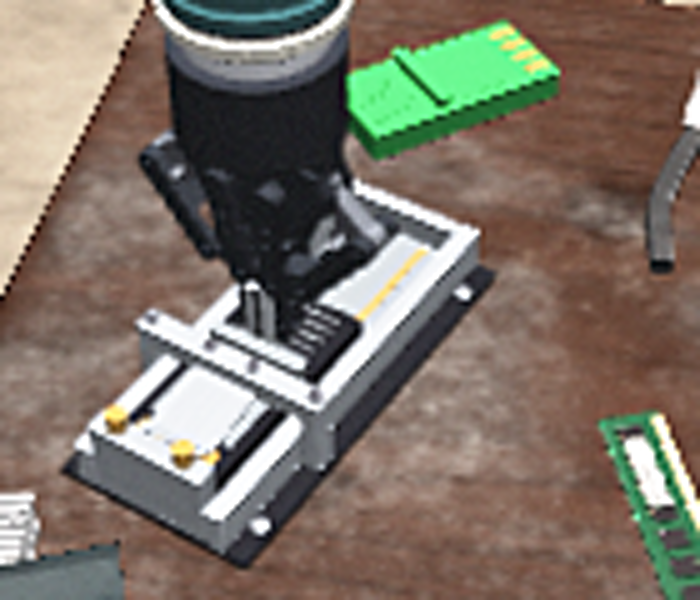

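The 19 N axial force with no further motion shows the pack is home. The commanded pose leads by about 2 mm, so I'll unload that, let the bed up gently, then lift clear.

>>> arm_command:
  rot:
    - [0,0,0]
    - [0,0,0]
    - [0,0,0]
    - [0,0,0]
    - [0,0,0]
    - [0,0,0]
    - [0,0,0]
  delta_pos:
    - [-1.8,0,0]
    - [0,0,-1]
    - [0,0,-1]
    - [0,0,-1]
    - [0,0,-1]
    - [0,0,0]
    - [0,0,0]
  claw: [1,1,1,1,1,1,1]

```text
time_s: 9.27
tcp_pos: [0.448, -0.0518, 0.0351]
eef_rot: [3.138, 0.002, 1.307]
contact_force: [-0.5, -6.6, 4.2]
width: 0.002
```

>>> arm_command:
  rot:
    - [0,0,0]
    - [0,0,0]
    - [0,0,0]
    - [0,0,0]
    - [0,0,0]
    - [0,0,0]
    - [0,0,0]
  delta_pos:
    - [-0.7,0,0]
    - [0,0,-1]
    - [0,0,-1]
    - [-1,0,-1]
    - [-2,0,-2]
    - [0,0,0]
    - [0,0,0]
  claw: [1,1,1,1,1,1,1]

```text
time_s: 9.85
tcp_pos: [0.4451, -0.0536, 0.0395]
eef_rot: [-3.141, -0.0, 1.306]
contact_force: [0.9, 0.4, -0.7]
width: -0.002
```

>>> arm_command:
  rot:
    - [0,0,0]
    - [0,0,0]
    - [0,0,0]
    - [0,0,0]
    - [0,0,0]
    - [0,0,0]
    - [0,0,0]
    - [0,0,0]
  delta_pos:
    - [0,0,-8]
    - [0,0,-20]
    - [0,0,-30]
    - [0,0,-30]
    - [0,0,-30]
    - [0,0,-30]
    - [0,0,-30]
    - [0,0,0]
  claw: [1,1,1,1,1,1,1,1]

```text
time_s: 10.52
tcp_pos: [0.4487, -0.0544, 0.2233]
eef_rot: [3.132, -0.0, 1.306]
contact_force: [0.5, -0.7, -0.7]
width: 0.003
```

```bash
python3 - <<'E'
from h import *
from fit import comps
p,d=grab('side','side5'); P=cloud('side',d)
c=p[150:270,180:320]; cv2.imwrite('pics/side5c.png',cv2.resize(c[:,:,::-1],None,fx=5,fy=5,interpolation=cv2.INTER_CUBIC))
o=np.array([444.1,-60.1]); u=np.array([.262,.965]); v=np.array([-.965,.262])
q=P.reshape(-1,3)*1000; a=(q[:,:2]-o)@u; b=(q[:,:2]-o)@v; z=q[:,2]
m=(abs(b)<24)&(a>-60)&(a<100)
for x in range(-60,100,4):
    k=m&(a>=x)&(a<x+4)&(abs(b)<15); print(x,k.sum(),np.percentile(z[k],[20,50,80]).round(1) if k.sum() else '')
k=m&(a<35)&(a>0)&(z>40.5)&(z<46); print('ridge',k.sum(),np.percentile(a[k],[2,50,98]))
k=m&(abs(b)<22)&(a<30)&(z>34)&(z<37.5); print('pack rear',np.percentile(a[k],[0.5,2,98]))
E
```

```text
-60 14 [16.2 17.4 18. ]
-56 13 [15.6 17.  18. ]
-52 13 [16.7 17.5 17.8]
-48 14 [16.5 17.3 17.8]
-44 13 [16.4 17.2 17.9]
-40 15 [16.4 17.3 18.3]
-36 2 [17.5 17.7 18. ]
-32 0 
-28 0 
-24 3 [35.  35.2 35.2]
-20 13 [34.4 34.8 36. ]
-16 12 [34.1 36.3 36.6]
-12 18 [35.1 35.6 36.7]
-8 20 [ 34.6  35.1 285.4]
-4 32 [ 35.  275.8 282.7]
0 40 [ 35.1 236.5 275.2]
4 42 [ 35.8 241.8 275.1]
8 35 [ 35.4 225.  272.6]
12 114 [235.4 249.3 269.3]
16 290 [248.7 279.2 329. ]
20 136 [268.9 292.3 319.7]
24 175 [292.5 307.  323.2]
28 37 [36.4 40.6 44.5]
32 13 [398.8 402.6 405.2]
36 84 [397.9 401.5 404.7]
40 502 [377.9 443.4 480. ]
44 911 [388.  439.5 480.5]
48 52 [41.7 46.6 49.4]
52 20 [38.5 39.2 39.9]
56 15 [37.7 38.5 40. ]
60 21 [37.8 38.7 39.8]
64 19 [37.3 37.8 38.7]
68 16 [37.4 38.3 38.9]
72 21 [36.6 37.5 38.6]
76 19 [36.2 37.  37.6]
80 19 [36.5 37.2 38.3]
84 10 [36.7 37.5 38.2]
88 17 [34.6 39.3 41.4]
92 7 [42.3 42.4 43.4]
96 3 [45.3 45.5 45.8]
ridge 56 [21.57343286 26.06025223 30.62655784]
pack rear [-20.19048238 -19.79554805  29.01382263]
```

View pics/side5c.png

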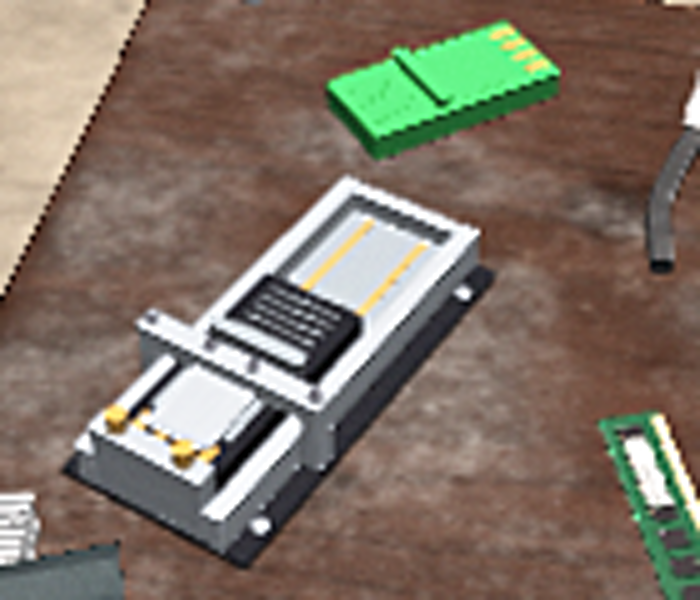

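The view shows the hand clear and the pack level under the bridge, top at about 35 mm. Its contacts are up against the end stop at crop (165,430). The rear end is at about x = -21 mm (nominal home -22) and the ridge's rear face at about +21 (nominal +20), within camera error.

```bash
python3 -c "
from cell import *
o=observe();print(o['time_s'],o['tcp_pos'],o['contact_force']);print(sign_off())"
```

```text
10.5667 [ 0.44758917 -0.0541671   0.22095307] [ 0.65952203  0.19221472 -0.02123426]
the job is handed in; nothing more can be done
None
```

The battery pack is loaded in the test cradle, and I handed the job in at 10.6 s of the 32 s allowed; no verdict is reported.

I pressed it down about 8 mm with the shut fingertips (about 13 N) behind the ridge. I kept it pressed while sliding it about 70 mm under the bridge bar and leaf spring. At the end the sliding force rose to about 19 N with no further motion, which I took as the end stop. I then unloaded the push, let the bed rise and lifted the hand away.

**Last checks**
- **Height:** the pack top is level at about 35 mm, so the underside is about 17 mm up under the bar (limit 19.5 mm).
- **Position:** the rear end reads x ≈ -21 mm (home is -22 mm), and the ridge's rear face reads about +21 mm (home is +20 mm). That fits the roughly 1.5 mm offset I saw between the two cameras.
- **Hand:** it was clear of everything, with about zero contact force.

**Not checked**
- The arm hid the cradle from the top camera, so the final position rests on the side view and the contact forces.
- The leaf angle was not measured directly; the leaf lies on the pack's front.
- I did not re-measure the heat sink and pliers, but the arm never went near them at working height.

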